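# Lever open the heavy flap of the bench parts chest

## Task

Push the yellow stop block by its upright peg until it is all the way out from under the steel lever; it slides along the bench away from the lever and is never lifted or tipped over. Then press the red pad at the lever's long end down with the fingertips as far as it goes, so that the lever raises the heavy flap of the parts chest, and finish while still holding the pad fully down. Do not touch the flap itself, and leave the oil bottle, the tin and the brass bush where they stand.

Things in the scene. Friction and masses are not known exactly. Their poses are not given: they have to be found in the camera images.
- chest: Fixed blue parts chest with lever stand. Origin on the bench under the lever's pivot pin (70 mm up, along this body's x). The stand (60 mm in x, 84 high) is at the origin; the chest (190 mm in x, 59 high) spans y +92 to +215 mm; the lever's long arm points to -y; a rubber stop 32 mm wide, 12 high lies on the bench at y -222 mm. The stop block slides out along +x.
- lever: Steel bar 30 mm wide, 12 thick; origin on the pivot pin. Long arm 252 mm to the chest's -y; short arm, with a roller 80 mm to +y under the flap. Axes parallel to the chest's at rest, when the bar slopes up 0.24 rad to its long end, kept so by the flap's weight. Pressing turns it about +x by 0.45 rad to a fixed stop; let go, it comes back up.
- lever_pad (a point): Middle of the top of the red pad (50 mm across the bar, 60 along it, 16 thick) at the lever's long end, 222 mm from the pin. 130 mm above the bench at rest, about 31 mm fully down. Holding it down takes about 2 to 6 N. While the stop block is under the bar it cannot go below about 75 mm.
- flap: Dark steel flap (200 x 150 x 10 mm, about 3 kg) lying shut on the chest, hinged along the chest's far (+y) side; origin on the hinge line, y = +208 mm and z = 59 mm in the chest's frame; it extends 147 mm from there towards -y.
- flap_edge (a point): Top of the flap's free edge (yellow strip) at its middle, 145 mm from the hinge. 69 mm above the bench when shut, about 107 mm when the lever is fully down.
- stopblock: Loose yellow wooden stop block, about 0.35 kg. Origin: underside centre of its tall part (50 x 50 mm, 70 high), which lies under the lever. A low tongue (50 mm wide, 16 high) runs along its +x to 130 mm from the origin, on the lever's far side from the robot; on it, at 100 mm, a round peg 18 mm thick rises to 85 mm above the bench. 66 mm of room for fingers between tall part and peg.
- peg_top (a point): Centre of the top of the stop block's peg, 85 mm above the bench.
- block_inner (a point): Middle of the stop block's inner face (turned away from the peg), 25 mm from its origin along its -x, 35 mm up. The block is out when this face has passed the edge of the lever bar, 15 mm from the chest's y axis (chest frame x = 0).
- oil: Loose blue oil bottle with red cap, 48 mm wide, 115 mm high, standing; origin at the centre of its underside. To be left alone.
- tin: Loose tin with a green band, 56 mm wide, 60 mm high; origin at the centre of its underside. To be left alone.
- bush: Loose brass bush (thick ring), 52 mm wide, 40 mm high; origin at the centre of its underside. To be left alone.
Mind the look-alikes: they are no part of the job. There is more than one size of the stopblock; the one meant has the size given above.

How it is judged:
By the outcome, as a careful person would: the job done as asked, in the order asked, and still so for the second after the job is handed in, while the arm keeps its last pose, push and grip.
It also fails if it takes over 48 s, if anything falls off the work surface, if the arm or the gripper's body presses on something with over 40 N, if the wrist force passes 120 N, or if a joint passes its speed limit or range.

## Robot

A 6-joint arm with a two-finger parallel gripper is mounted at the origin on the work surface. World frame = base frame: x ahead of the robot, y to its left, z up, the work surface at z = 0. Lengths are in m, angles in rad, forces in N, time in s.
With the tool pointing down it reaches from about 0.35 to 0.85 m from the base axis. Payload 8.1 kg.
Tool frame: the origin (TCP) lies at the very end of the fingers, on their centre line; the grasp point (between the pads) lies 19 mm behind it (robot.grip_depth is the distance from the TCP to the grasp point, in m); z points along the fingers, y is the line along which they close (so a half turn about z gives the same grasp; the last joint's range is limited). The gripper opens to 93 mm and grips with 3 to 60 N. Pads are 15 mm wide; open, the fingers measure 128 mm over their backs; the gripper's body (75 mm by 188 mm) begins 65 mm behind the grasp point.
Start: joints at [1.136, 0.13, 1.488, -0, 1.523, -0.085], TCP at [0.206, 0.564, 0.183] pointing down, gripper open.
Joint ranges: [-2.96, 2.96], [-0.89, 2.26], [0.02, 2.5], [-1.34, 4.48], [0, 2.73], [-2.66, 2.66]. Speed limits (rad/s): [2.39, 2.39, 2.79, 3.14, 3.14, 3.14].

## Interface

Orientations are given as a rotation vector (axis times angle).
In Python, from plant import robot gives the robot as it stands. The module is installed in compiled form; this text tells all that it offers.
- The arm moves only by the shell command python3 -m jog 'ROWS' [FORCE]. ROWS is JSON, a list that holds one entry, the list of rows, each a list of 7 numbers: the turn, a rotation vector about the tool's x, y, z in degrees, then the shift along the tool's x, y, z in cm, then the finger opening in cm, from 0 to 9.3. A call has 1 to 5 rows; each row shifts and turns the commanded pose from where the row before left it, along the tool's axes as they then stand; what a row does not reach is not made up. A row lasts 1/12 s, in which the tool goes at most 41.7 mm and 7.16 degrees, less where a joint would pass 70% of its speed; a pose out of reach is approached as far as the arm can. A call is refused whole if a number of a shift passes 4.17 or a number of a turn 7.16, either way. A call with a gripper value outside its range is refused whole. The fingers move at their own pace and stop on an object; FORCE is the grip in N (left out, the last holds). Time passes only in rows, so rows that do not move let the fingers close. It gives the time, the measured TCP pose, the force and the opening at its end, in the units of the state.
- robot.read_state(): the state, without advancing time (a new reading comes with each control period).
- robot.read_camera(name): name is "scene" or "top"; returns a dict with "img" (480x640x3 uint8, red, green, blue), "fx", "fy", "cx", "cy" (pixels), "k1" (the pictures are not rectified: a ray, as slopes to the right and down, at radius r is drawn at 1 + k1 r^2 times it, then the intrinsics apply), "extrinsics" (4x4, takes a point from camera to world coordinates). Camera axes: x right, y up, looking along -z (the intrinsics and any distortion apply to the point x, -y, -z); pixel columns grow to the right and rows downward; lengths in m; the calibration is good to about 2 mm. A picture is of the moment at which its call begins. There is no depth.
- robot.close_job(): hands the job in, once; it reports no verdict.
Trained networks look in a picture, given as the dict that the camera call returned (one of the last four; its "shot" number tells which), for a name from the list of things; names that differ only in an ending like _2 or _b are one class to them, and where a whole thing is asked for, a point or a joint stands for the part that bears it (a point fixed in the world has none). Each returns a list of dicts, best first, with "confidence" (0 to 1); they miss things now and then, are a little off and sometimes report something else, mostly with a low value. They report only what shows in the picture. A call takes as long as a camera call. They do not tell look-alikes from the thing itself.
- robot.masks_of(picture, label): "pixels" (480x640 bool, what is visible of it) and "point" ([column, row] in pixels, amid what is visible of it).
- robot.pinpoint(picture, label): "point" ([column, row] in pixels: a listed point, or the origin of a listed thing).
The state is a dict: "t": time; "q": joint angles; "dq": joint speeds; "joint_torque": joint torques, N m; "tool_pos": TCP position; "orientation": TCP orientation; "force": force on the tool from outside, world axes, zero at the start; "wrist_torque": the same for the moment, N m; "opening": finger opening in m.
Only numpy, scipy, OpenCV 4.12 (cv2) and the standard library are available. Lean on these libraries where they do the work, as an engineer would, in place of code of your own. Each camera call takes 0.05 s, during which the arm holds its last target. There are 200 camera calls.

## Working session

There is one attempt and no reset: what is moved stays moved. The work goes in short steps, Python scripts to look and compute and a shell command to move; the robot and the scene stay as the last step left them, time stands still between calls to the robot, and variables do not carry over. Pictures are saved under pics/ and viewed, on a budget of 10 in all, crops included, one or two more only if the job needs it, and the job is handed in when it is done.

```bash
mkdir -p pics; cat > h.py <<'E'
import numpy as np, cv2
from plant import robot
def ray(p,px):
    E=np.array(p["extrinsics"]);d=np.array([(px[0]-p["cx"])/p["fx"],(px[1]-p["cy"])/p["fy"]])
    u=d.copy()
    for _ in range(20): u=d/(1+p["k1"]*(u@u))
    return E[:3,3],E[:3,:3]@np.array([u[0],-u[1],-1])
def atz(p,px,z):
    o,d=ray(p,px);return o+d*(z-o[2])/d[2]
def proj(p,X):
    E=np.array(p["extrinsics"]);c=E[:3,:3].T@(np.array(X)-E[:3,3]);u=np.array([c[0],-c[1]])/-c[2]
    u=u*(1+p["k1"]*(u@u));return np.array([u[0]*p["fx"]+p["cx"],u[1]*p["fy"]+p["cy"]])
def tri(p1,a,p2,b):
    A=[];B=[]
    for p,x in((p1,a),(p2,b)):
        o,d=ray(p,x);d=d/np.linalg.norm(d);M=np.eye(3)-np.outer(d,d);A.append(M);B.append(M@o)
    return np.linalg.solve(sum(A),sum(B))
def save(p,n): cv2.imwrite(f"pics/{n}.png",p["img"][:,:,::-1])
E
python3 - <<'E'
from h import *
np.set_printoptions(precision=3,suppress=True)
P={n:robot.read_camera(n) for n in("scene","top")}
for n,p in P.items(): save(p,n+"0"); print(n,np.array(p["extrinsics"])[:3,3])
Z=dict(chest=0,lever=.07,lever_pad=.13,flap_edge=.069,stopblock=0,peg_top=.085,block_inner=.035,oil=0,tin=0,bush=0)
for l,z in Z.items():
    for n,p in P.items():
        for r in robot.pinpoint(p,l)[:3]: print(l,n,np.round(r["point"]),round(r["confidence"],2),atz(p,r["point"],z))
print(robot.read_state()["orientation"],robot.read_state()["t"])
E
```

```text
scene [1.152 0.015 0.815]
top [ 0.422 -0.014  1.247]
chest scene [331. 256.] 0.78 [0.491 0.012 0.   ]
chest top [308. 251.] 0.91 [0.486 0.008 0.   ]
chest top [368. 272.] 0.4 [ 0.441 -0.119  0.   ]
lever scene [330. 235.] 0.66 [0.492 0.01  0.07 ]
lever scene [358. 244.] 0.66 [0.515 0.069 0.07 ]
lever top [475. 288.] 0.72 [ 0.412 -0.332  0.07 ]
lever top [308. 241.] 0.63 [0.502 0.009 0.07 ]
lever top [413. 262.] 0.59 [ 0.463 -0.205  0.07 ]
lever_pad scene [229. 202.] 0.78 [ 0.456 -0.201  0.13 ]
lever_pad top [415. 260.] 0.97 [ 0.464 -0.199  0.13 ]
flap_edge scene [358. 244.] 0.97 [0.516 0.069 0.069]
flap_edge scene [178. 223.] 0.64 [ 0.462 -0.321  0.069]
flap_edge top [275. 240.] 0.58 [0.504 0.074 0.069]
stopblock scene [141. 328.] 0.94 [ 0.684 -0.363  0.   ]
stopblock scene [273. 245.] 0.67 [ 0.463 -0.118  0.   ]
stopblock scene [207. 190.] 0.55 [ 0.284 -0.304  0.   ]
stopblock top [479. 161.] 0.77 [ 0.686 -0.361  0.   ]
stopblock top [365. 258.] 0.76 [ 0.471 -0.113  0.   ]
stopblock top [457. 351.] 0.75 [ 0.277 -0.312  0.   ]
peg_top scene [156. 238.] 0.89 [ 0.521 -0.351  0.085]
peg
[... 305 characters left out ...]
0.379  0.035]
block_inner scene [273. 227.] 0.64 [ 0.44  -0.118  0.035]
block_inner scene [191. 186.] 0.63 [ 0.308 -0.333  0.035]
block_inner top [485. 143.] 0.95 [ 0.718 -0.364  0.035]
block_inner top [474. 335.] 0.83 [ 0.313 -0.338  0.035]
block_inner top [368. 270.] 0.76 [ 0.446 -0.118  0.035]
oil scene [365. 348.] 0.57 [0.714 0.081 0.   ]
oil top [273. 144.] 0.89 [0.717 0.088 0.   ]
tin scene [330. 224.] 0.96 [0.395 0.01  0.   ]
tin scene [330. 257.] 0.65 [0.495 0.01  0.   ]
tin top [310. 294.] 0.79 [0.394 0.004 0.   ]
tin top [306. 249.] 0.52 [0.489 0.013 0.   ]
bush scene [180. 225.] 0.63 [ 0.406 -0.345  0.   ]
bush top [473. 287.] 0.83 [ 0.413 -0.345  0.   ]
[ 0.547  3.094 -0.   ] 1.1
```

View pics/scene0.png

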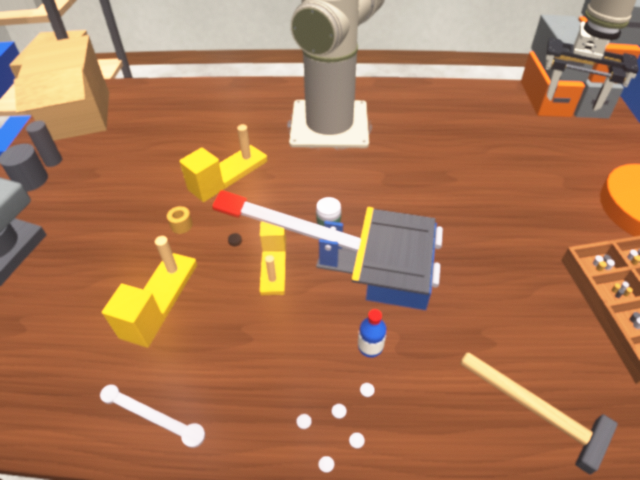

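View pics/top0.png

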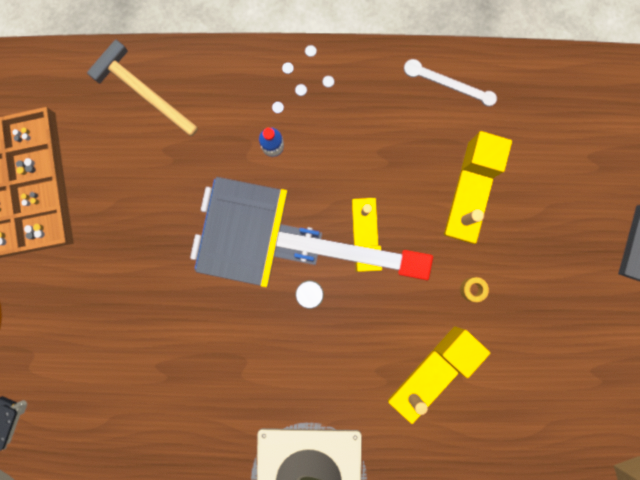

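The pictures show three yellow stop blocks, with top-view pixels as follows:
- (365,245): under the lever, peg at (367,210)
- (487,155): larger, peg at (475,216)
- (463,350): larger, peg at (420,407)

I choose the one under the bar. I'll check it in a crop and measure its size.

```bash
python3 - <<'E'
from h import *
np.set_printoptions(precision=4,suppress=True)
s=robot.read_camera("scene");t=robot.read_camera("top")
print("pad",tri(s,robot.pinpoint(s,"lever_pad")[0]["point"],t,robot.pinpoint(t,"lever_pad")[0]["point"]))
f=[tri(s,robot.pinpoint(s,"flap_edge")[0]["point"],t,r["point"]) for r in robot.pinpoint(t,"flap_edge")[:1]];print("edge",f)
pg=[r["point"] for r in robot.pinpoint(s,"peg_top") if abs(r["point"][0]-267)<12]; pt=[r["point"] for r in robot.pinpoint(t,"peg_top") if abs(r["point"][0]-371)<12]
if pg and pt: print("peg",tri(s,pg[0],t,pt[0]),atz(s,pg[0],.085),atz(t,pt[0],.085))
# red pad mask centroid in top and bar direction by colour
for p,n in((s,"s"),(t,"t")):
    r,g,b=[p["img"][:,:,i].astype(int) for i in range(3)]
    m=((r>150)&(g<70)&(b<70)).astype(np.uint8)
    k,l,st,c=cv2.connectedComponentsWithStats(m)
    for i in range(1,k):
        if st[i,4]>150: print(n,"red",c[i],st[i,4],atz(p,c[i],.128))
    if n=="t":
        y=((r>180)&(g>160)&(b<90)).astype(np.uint8);k,l,st,c=cv2.connectedComponentsWithStats(y)
        for i in range(1,k):
            if st[i,4]>80:
                pts=np.argwhere(l==i)[:,::-1].astype(np.float32);R=cv2.minAreaRect(pts);print("yel",R)
                for q in cv2.boxPoints(R): print("   ",atz(t,q,.016),atz(t,q,.069))
a=s["img"][180:310,200:360];b=t["img"][180:310,300:460]
im=np.hstack([cv2.resize(x,None,fx=2.5,fy=2.5,interpolation=cv2.INTER_CUBIC) for x in(a,b)])
cv2.imwrite("pics/crop.png",im[:,:,::-1])
E
```

```text
pad [ 0.4608 -0.1971  0.1375]
edge [array([0.5066, 0.069 , 0.0692])]
peg [ 0.5665 -0.1122  0.0889] [ 0.5633 -0.1106  0.085 ] [ 0.5672 -0.1148  0.085 ]
s red [222.9246 205.0833] 252 [ 0.4651 -0.2116  0.128 ]
t red [416.0276 264.6905] 798 [ 0.4554 -0.2013  0.128 ]
yel ((491.4499816894531, 150.8499755859375), (34.29296875, 33.50360870361328), 15.255120277404785)
    [ 0.6797 -0.338   0.016 ] [ 0.6686 -0.324   0.069 ]
    [ 0.7513 -0.3584  0.016 ] [ 0.7371 -0.3435  0.069 ]
    [ 0.7331 -0.431   0.016 ] [ 0.7197 -0.413   0.069 ]
    [ 0.6615 -0.4101  0.016 ] [ 0.6512 -0.393   0.069 ]
yel ((468.77691650390625, 206.17623901367188), (32.58365249633789, 67.61251068115234), 14.826478958129883)
    [ 0.5231 -0.2804  0.016 ] [ 0.5188 -0.269   0.069 ]
    [ 0.6645 -0.3186  0.016 ] [ 0.654  -0.3055  0.069 ]
    [ 0.6476 -0.387   0.016 ] [ 0.6379 -0.371   0.069 ]
    [ 0.5063 -0.348   0.016 ] [ 0.5027 -0.3336  0.069 ]
yel ((273.5010681152344, 237.7091827392578), (6.384496688842773, 99.24458312988281), 11.802434921264648)
    [0.41   0.1082 0.016 ] [0.4105 0.1029 0.069 ]
    [0.6171 0.0692 0.016 ] [
[... 1003 characters left out ...]
-0.3244  0.016 ] [ 0.385  -0.3111  0.069 ]
yel ((466.0452880859375, 353.4502258300781), (35.38258361816406, 34.911712646484375), 42.273685455322266)
    [ 0.2708 -0.2744  0.016 ] [ 0.2773 -0.2632  0.069 ]
    [ 0.3252 -0.324   0.016 ] [ 0.3294 -0.3106  0.069 ]
    [ 0.2756 -0.3802  0.016 ] [ 0.2818 -0.3644  0.069 ]
    [ 0.2212 -0.3304  0.016 ] [ 0.2298 -0.3168  0.069 ]
yel ((422.7986755371094, 387.0744323730469), (33.335262298583984, 69.766845703125), 42.064327239990234)
    [ 0.171  -0.1615  0.016 ] [ 0.1818 -0.1552  0.069 ]
    [ 0.28   -0.2586  0.016 ] [ 0.2861 -0.2481  0.069 ]
    [ 0.2336 -0.3115  0.016 ] [ 0.2417 -0.2987  0.069 ]
    [ 0.1247 -0.214   0.016 ] [ 0.1375 -0.2054  0.069 ]
```

View pics/crop.png

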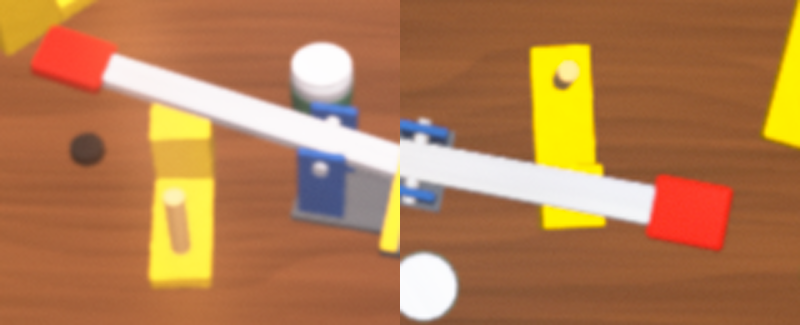

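The crop shows the block under the bar, with its peg at (567,72) in the right panel. Its tongue is about 55 mm wide, against about 70 mm on the other two, so it's the one meant. Next I'll close the fingers, turn the tool to line up with the lever, and travel high.

```bash
python3 -m jog '[[[0,0,-4.65,0,0,-1,0],[0,0,-4.65,0,0,-1,0],[0,0,0,-2.06,-2.72,0,0],[0,0,0,-2.06,-2.72,0,0],[0,0,0,-2.06,-2.72,0,0]]]' 20; python3 -m jog '[[[0,0,0,-2.06,-2.72,0,0],[0,0,0,-2.06,-2.72,0,0],[0,0,0,-2.06,-2.72,0,0],[0,0,0,-2.06,-2.72,0,0],[0,0,0,-2.06,-2.72,0,0]]]'
```

```text
t: 1.92
tool_pos: [0.2512, 0.4712, 0.2027]
orientation: [0.292, 3.128, 0.0]
force: [0.9, -0.1, -0.4]
opening: 0.0642
t: 2.33
tool_pos: [0.3274, 0.3177, 0.2029]
orientation: [0.294, 3.127, 0.001]
force: [1.1, 0.2, -0.5]
opening: 0.0308
```

```bash
python3 -m jog '[[[0,0,0,-2.06,-2.72,0,0],[0,0,0,-2.06,-2.72,0,0],[0,0,0,-2.06,-2.72,0,0],[0,0,0,-2.06,-2.72,0,0],[0,0,0,-2.06,-2.72,0,0]]]' >/dev/null; python3 -m jog '[[[0,0,0,-2.06,-2.72,0,0],[0,0,0,-2.06,-2.72,0,0],[0,0,0,-2.06,-2.72,0,0],[0,0,0,-2.06,-2.72,0,0],[0,0,0,0,0,0,0]]]'; python3 -m jog '[[[0,0,0,0,0,0,0],[0,0,0,0,0,0,0]]]'
```

```text
t: 3.17
tool_pos: [0.4652, 0.0393, 0.2028]
orientation: [0.301, 3.126, -0.003]
force: [0.8, 1.0, 0.0]
opening: 0.0005
t: 3.33
tool_pos: [0.4632, 0.0444, 0.2027]
orientation: [-0.295, -3.127, -0.001]
force: [-0.2, -0.6, 0.8]
opening: 0.0006
```

```bash
python3 -m jog '[[[0,0,0,-2.1,-2.72,0,0],[0,0,0,-2.1,-2.72,0,0],[0,0,0,-2.1,-2.72,0,0],[0,0,0,-2.1,-2.72,0,0],[0,0,0,-2.1,-2.72,0,0]]]'>/dev/null;python3 -m jog '[[[0,0,0,0,0,0,0],[0,0,0,0,0,0,0],[0,0,0,0,0,1,0],[0,0,0,0,0,0,0]]]'
python3 - <<'E'
from h import *
np.set_printoptions(precision=4,suppress=True)
t=robot.read_camera("top");s=robot.read_camera("scene")
a=s["img"][60:310,180:360];b=t["img"][140:290,300:460]
im=np.hstack([cv2.resize(x,(400,500),interpolation=cv2.INTER_CUBIC) for x in(a,b)])
cv2.imwrite("pics/c2.png",im[:,:,::-1])
E
```

```text
t: 4.08
tool_pos: [0.5403, -0.107, 0.1908]
orientation: [-0.291, -3.126, -0.001]
force: [-0.3, -0.1, -1.5]
opening: 0.0007
```

View pics/c2.png

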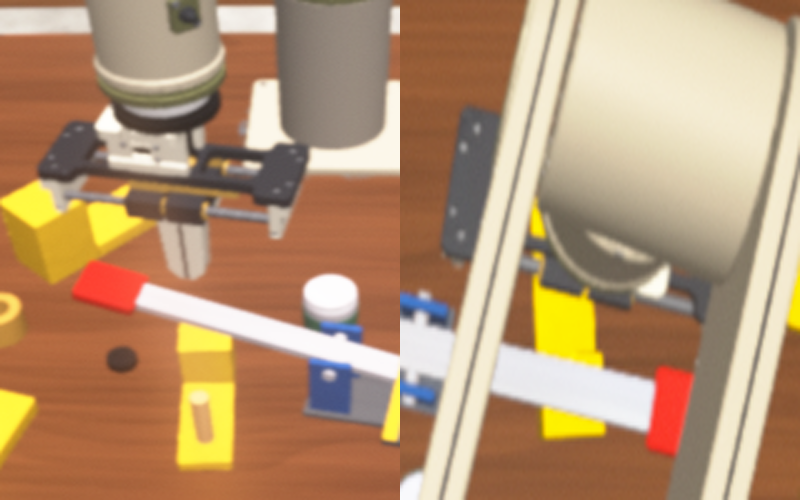

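The fingers hang closed above the gap, with the tips at crop pixel (185,270) and the peg top at (200,398). I'll go straight down.

```bash
python3 -m jog '[[[0,0,0,0,0,2.4,0],[0,0,0,0,0,2.4,0],[0,0,0,0,0,2.4,0],[0,0,0,0,0,2.4,0],[0,0,0,0,0,2,0]]]';python3 -m jog '[[[0,0,0,0,0,2,0],[0,0,0,0,0,1,0],[0,0,0,0,0,0,0],[0,0,0,0,0,0,0]]]'
python3 - <<'E'
from h import *
s=robot.read_camera("scene")
a=s["img"][100:310,180:360]
cv2.imwrite("pics/c3.png",cv2.resize(a,None,fx=2.8,fy=2.8,interpolation=cv2.INTER_CUBIC)[:,:,::-1])
E
```

```text
t: 4.6
tool_pos: [0.5406, -0.1079, 0.0754]
orientation: [-0.292, -3.127, -0.0]
force: [-0.5, 0.3, 0.1]
opening: 0.0004
t: 4.93
tool_pos: [0.5411, -0.1085, 0.047]
orientation: [-0.293, -3.127, -0.0]
force: [-0.7, 0.2, 0.5]
opening: 0.0004
```

View pics/c3.png

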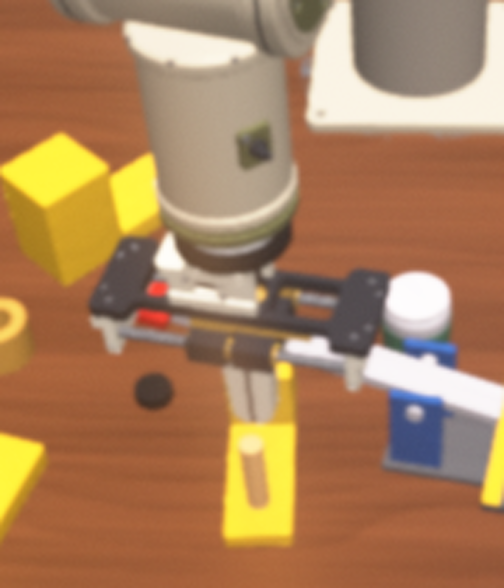

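The fingertips (250,400) are in the gap behind the peg (255,450) with no contact. I'll push along −tool x, which is the chest's +x.

```bash
python3 -m jog '[[[0,0,0,-0.8,0,0,0],[0,0,0,-0.8,0,0,0],[0,0,0,-0.8,0,0,0],[0,0,0,-0.8,0,0,0],[0,0,0,-0.8,0,0,0]]]';python3 -m jog '[[[0,0,0,-0.8,0,0,0],[0,0,0,-0.8,0,0,0],[0,0,0,-0.8,0,0,0],[0,0,0,-0.8,0,0,0],[0,0,0,-0.7,0,0,0]]]'; python3 -m jog '[[[0,0,0,0,0,0,0],[0,0,0,0,0,0,0]]]'
python3 - <<'E'
from h import *
np.set_printoptions(precision=4,suppress=True)
s=robot.read_camera("scene");t=robot.read_camera("top")
O=np.array([.495,.011]);ex=np.array([.983,-.185]);ey=np.array([.185,.983])
for l,z in(("stopblock",0),("peg_top",.085),("block_inner",.035)):
  for p in(s,t):
    for r in robot.pinpoint(p,l):
        X=atz(p,r["point"],z)
        if -.22<X[1]<-.05 and X[0]>.4: print(l,r["point"],r["confidence"],X,(X[:2]-O)@ex,(X[:2]-O)@ey)
a=s["img"][160:330,180:380]
cv2.imwrite("pics/c4.png",cv2.resize(a,None,fx=3,fy=3,interpolation=cv2.INTER_CUBIC)[:,:,::-1])
E
```

```text
t: 5.4
tool_pos: [0.5816, -0.1168, 0.0472]
orientation: [0.294, 3.128, -0.0]
force: [-4.7, 1.1, 2.4]
opening: 0.0002
t: 5.82
tool_pos: [0.6198, -0.124, 0.0466]
orientation: [-0.294, -3.128, -0.0]
force: [-3.6, 0.3, 1.9]
opening: 0.0006
t: 5.98
tool_pos: [0.6197, -0.1239, 0.0465]
orientation: [0.294, 3.127, -0.0]
force: [-0.2, 0.1, -0.3]
opening: 0.0004
stopblock [273.5, 271.3] 0.7 [ 0.5365 -0.1105  0.    ] 0.06330766377633829 -0.11171561293439668
stopblock [365.5, 227.2] 0.59 [ 0.5382 -0.1138  0.    ] 0.06552968812322182 -0.11466889245097163
peg_top [254.9, 286.4] 0.88 [ 0.6371 -0.1292  0.085 ] 0.16564361321868892 -0.11154213559295698
block_inner [277.6, 251.3] 0.59 [ 0.5094 -0.1013  0.035 ] 0.034953363438773456 -0.10769415241351284
block_inner [365.7, 238.0] 0.92 [ 0.5123 -0.1116  0.035 ] 0.03971288919949188 -0.1172917019905315
```

View pics/c4.png

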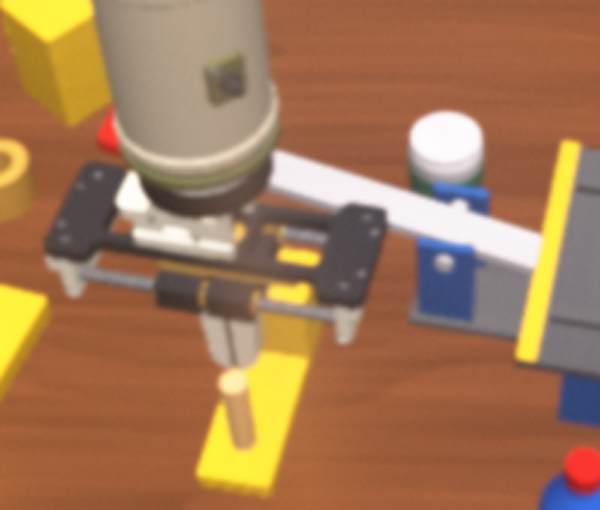

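The block has followed: its inner face is at chest x ≈ 37 mm, against the 15 mm needed, and it's standing upright. I'll push 12 mm more for margin, back off and rise.

```bash
python3 -m jog '[[[0,0,0,-0.6,0,0,0],[0,0,0,-0.6,0,0,0],[0,0,0,0,0,0,0],[0,0,0,0.4,0,0,0],[0,0,0,0.3,0,0,0]]]';python3 -m jog '[[[0,0,0,0,0,-1,0],[0,0,0,0,0,-3.5,0],[0,0,0,0,0,-3.5,0],[0,0,0,0,0,-3.5,0],[0,0,0,0,0,-3.5,0]]]'; python3 -m jog '[[[0,0,0,0,0,0,0],[0,0,0,0,0,0,0]]]'
python3 - <<'E'
from h import *
np.set_printoptions(precision=4,suppress=True)
P=np.array(robot.read_state()["tool_pos"]);s=robot.read_camera("scene")
for r in robot.pinpoint(s,"lever_pad")[:2]:print(r["point"],atz(s,r["point"],.13))
d=np.array([.459,-.199])-P[:2];print(P,d@[-.983,.185],d@[.185,.983])
E
```

```text
t: 6.8
tool_pos: [0.6239, -0.1247, 0.0466]
orientation: [0.294, 3.128, -0.0]
force: [-0.1, 0.7, -0.4]
opening: 0.0005
t: 7.22
tool_pos: [0.6235, -0.1246, 0.1994]
orientation: [0.294, 3.127, -0.0]
force: [0.6, 0.2, -0.3]
opening: 0.0006
t: 7.38
tool_pos: [0.626, -0.1253, 0.2017]
orientation: [0.293, 3.12, -0.002]
force: [-0.0, 0.7, -1.2]
opening: 0.0005
[228.4, 201.6] [ 0.4567 -0.2012  0.13  ]
[ 0.626  -0.1253  0.2017] 0.1505165320394548 -0.10329722288909934
```

```bash
python3 -m jog '[[[0,0,0,3,-2.06,0,0],[0,0,0,3,-2.06,0,0],[0,0,0,3,-2.06,0,0],[0,0,0,3,-2.06,0,0],[0,0,0,3,-2.06,0,0]]]';python3 -m jog '[[[0,0,0,0,0,0,0],[0,0,0,0,0,0,0],[0,0,0,0,0,2.5,0],[0,0,0,0,0,2.5,0],[0,0,0,0,0,0,0]]]'
python3 - <<'E'
from h import *
np.set_printoptions(precision=4,suppress=True)
P=np.array(robot.read_state()["tool_pos"]);s=robot.read_camera("scene");print(P)
O=np.array([.495,.011]);ex=np.array([.983,-.185]);ey=np.array([.185,.983])
print((P[:2]-O)@ex,(P[:2]-O)@ey)
for l,z in(("stopblock",0),("peg_top",.085),("block_inner",.035)):
  for r in robot.pinpoint(s,l):
        X=atz(s,r["point"],z)
        if -.22<X[1]<-.05 and X[0]>.4: print(l,r["point"],r["confidence"],X,(X[:2]-O)@ex,(X[:2]-O)@ey)
a=s["img"][100:320,140:400]
cv2.imwrite("pics/c5.png",cv2.resize(a,None,fx=2.6,fy=2.6,interpolation=cv2.INTER_CUBIC)[:,:,::-1])
E
```

```text
t: 7.9
tool_pos: [0.4545, -0.1976, 0.1943]
orientation: [-0.293, -3.124, -0.002]
force: [-0.2, -1.4, 0.7]
opening: 0.0006
t: 8.32
tool_pos: [0.4547, -0.1957, 0.1407]
orientation: [-0.292, -3.12, -0.006]
force: [-1.1, 0.8, -1.5]
opening: 0.0003
[ 0.4547 -0.1957  0.1407]
-0.0013907763949653554 -0.2106445597837888
stopblock [275.1, 273.6] 0.56 [ 0.5426 -0.1065  0.    ] 0.06854615787930159 -0.10664536679551542
peg_top [253.2, 291.2] 0.58 [ 0.6481 -0.1311  0.085 ] 0.1768143040058846 -0.11137554026846433
peg_top [278.4, 255.3] 0.2 [ 0.5609 -0.0913  0.085 ] 0.08366848959404624 -0.08840933395596338
block_inner [276.5, 255.7] 0.62 [ 0.5215 -0.1026  0.035 ] 0.04709697946460621 -0.10671047494340297
block_inner [272.6, 273.2] 0.47 [ 0.5679 -0.1065  0.035 ] 0.09339217683397479 -0.10199812029529545
```

View pics/c5.png

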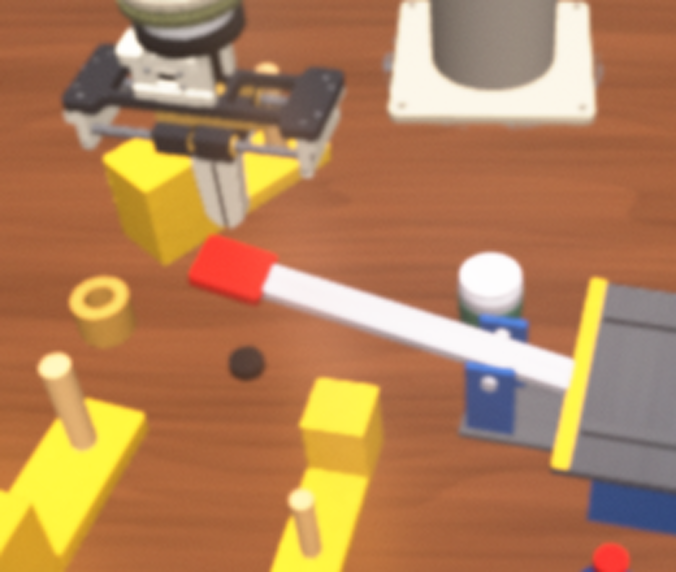

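```bash
python3 - <<'E'
from h import *
np.set_printoptions(precision=4,suppress=True)
s=robot.read_camera("scene");st=robot.read_state();print(st["tool_pos"])
f=lambda X:(proj(s,X)-[140,100])*2.6
print("tcp",f(st["tool_pos"]),"pad nominal",f([.459,-.199,.13]))
# where would corners of the pad be (chest frame x +-25, y -185..-243)
O=np.array([.495,.011]);ex=np.array([.983,-.185]);ey=np.array([.185,.983])
for a,b,z in((-.025,-.185,.123),(.025,-.185,.123),(.025,-.243,.137),(-.025,-.243,.137)): print(f(np.r_[O+a*ex+b*ey,z]))
# chest-y line from image corners of the red pad
for c in((215,237),(277,253),(265,290),(192,270)):
    X=atz(s,np.array(c)/2.6+[140,100],.13);print(c,X,(X[:2]-O)@ex,(X[:2]-O)@ey)
E
```

```text
[ 0.4584 -0.1981  0.1482]
tcp [229.8018 249.0889] pad nominal [232.0635 266.2168]
[277.7032 253.0515]
[257.768  296.5085]
[185.5272 273.3985]
[207.7639 230.7195]
(215, 237) [ 0.4254 -0.2184  0.13  ] -0.02599286261650708 -0.23841474280390623
(277, 253) [ 0.4434 -0.165   0.13  ] -0.018176475479921107 -0.18252933223411438
(265, 290) [ 0.485  -0.1689  0.13  ] 0.023403271151878378 -0.1786777957016844
(192, 270) [ 0.4637 -0.2305  0.13  ] 0.013950168733976483 -0.24321094670386742
```

```bash
python3 -m jog '[[[0,0,0,0,0,0,0],[0,0,0,0,0,0,0],[0,0,0,0,0,0,0]]]'; python3 - <<'E'
from h import *
s=robot.read_camera("scene");st=robot.read_state();t=robot.read_camera("top")
a=s["img"][150:250,180:290];q=proj(s,st["tool_pos"]);print(st["tool_pos"],(q-[180,150])*4)
q=proj(t,st["tool_pos"]);print((q-[360,205])*4)
im=np.hstack([cv2.resize(x,None,fx=4,fy=4,interpolation=cv2.INTER_CUBIC) for x in(a,t["img"][205:305,360:450])])
cv2.imwrite("pics/c6.png",im[:,:,::-1])
E
```

```text
t: 8.82
tool_pos: [0.4578, -0.1982, 0.1476]
orientation: [0.294, 3.127, -0.001]
force: [-0.5, 0.1, 0.4]
opening: 0.0005
[ 0.45761846 -0.19812986  0.1473553 ] [194.03601288 183.43097884]
[224.20275648 232.72587345]
```

View pics/c6.png

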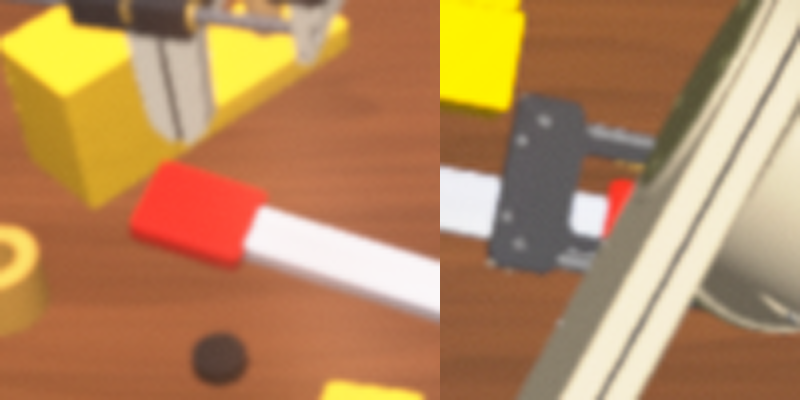

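```bash
python3 - <<'E'
from h import *
s=robot.read_camera("scene");print(s["k1"],s["fx"],s["extrinsics"])
for X,q in(((.6197,-.1239,.0465),(257.3,280.7)),((.5411,-.1085,.047),(269.3,248.2)),((.5403,-.107,.1908),(264.2,197.5)),((.4578,-.198,.1475),(225.7,185.7))):
    p=proj(s,X);print(p,q,"vertical shift fits z=",[round(X[2]+d,3) for d in np.arange(0,.06,.005) if abs(proj(s,np.array(X)+[0,0,d])[1]-q[1])<1.5])
E
```

```text
-0.09376706625417394 475.00311198120147 [[-0.03390316 -0.74600582  0.66507585  1.15174497]
 [ 0.99930114 -0.01482178  0.03431539  0.01488862]
 [-0.01574187  0.66577446  0.74598698  0.81461945]
 [ 0.          0.          0.          1.        ]]
[260.83864597 290.5895031 ] (257.3, 280.7) vertical shift fits z= [np.float64(0.076), np.float64(0.082)]
[272.35270547 259.33228538] (269.3, 248.2) vertical shift fits z= [np.float64(0.082), np.float64(0.087)]
[266.63614334 210.33793591] (264.2, 197.5) vertical shift fits z= [np.float64(0.221), np.float64(0.226)]
[228.54701604 195.86864667] (225.7, 185.7) vertical shift fits z= [np.float64(0.172), np.float64(0.178)]
```

The fingertips show about 10 px higher in every picture than the reported TCP would project. They're either about 30 mm higher than reported or about 20 mm nearer the robot. I'll lower slowly and let the contact height settle it.

```bash
python3 -m jog '[[[0,0,0,0,0,0.6,0],[0,0,0,0,0,0.6,0],[0,0,0,0,0,0.6,0],[0,0,0,0,0,0,0],[0,0,0,0,0,0,0]]]'; python3 -m jog '[[[0,0,0,0,0,0.5,0],[0,0,0,0,0,0.5,0],[0,0,0,0,0,0,0],[0,0,0,0,0,0,0]]]';  python3 - <<'E'
from h import *
s=robot.read_camera("scene");st=robot.read_state();print(st["tool_pos"],st["force"],robot.pinpoint(s,"lever_pad")[:1])
cv2.imwrite("pics/c7.png",cv2.resize(s["img"][150:250,180:290],None,fx=4,fy=4,interpolation=cv2.INTER_CUBIC)[:,:,::-1])
E
```

```text
t: 9.38
tool_pos: [0.4566, -0.1976, 0.1277]
orientation: [-0.294, -3.126, -0.001]
force: [-0.6, -0.5, 0.6]
opening: 0.0007
t: 9.72
tool_pos: [0.4569, -0.1978, 0.1182]
orientation: [-0.294, -3.127, -0.001]
force: [-0.2, -0.1, -0.3]
opening: 0.0005
[ 0.45715247 -0.1979337   0.11860778] [-0.69838633  0.24439312 -0.12802621] [{'point': [232.6, 202.0], 'confidence': 0.66}]
```

View pics/c7.png

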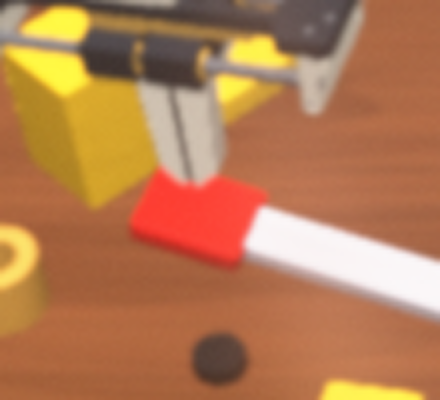

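There's no contact at a reported 0.119 m, so the tips really are about 25–30 mm higher than reported. The picture agrees: they're over the pad at (190,183), short of touching. I'll keep going on force.

```bash
python3 -m jog '[[[0,0,0,0,0,0.5,0],[0,0,0,0,0,0.5,0],[0,0,0,0,0,0,0],[0,0,0,0,0,0,0]]]'; python3 -m jog '[[[0,0,0,0,0,0.5,0],[0,0,0,0,0,0.5,0],[0,0,0,0,0,0,0],[0,0,0,0,0,0,0]]]';  python3 -m jog '[[[0,0,0,0,0,0.5,0],[0,0,0,0,0,0.5,0],[0,0,0,0,0,0,0],[0,0,0,0,0,0,0]]]'
```

```text
t: 10.15
tool_pos: [0.4568, -0.1977, 0.1081]
orientation: [-0.294, -3.127, -0.001]
force: [-0.2, 1.0, 0.6]
opening: 0.0001
t: 10.48
tool_pos: [0.4569, -0.1978, 0.0982]
orientation: [-0.294, -3.127, -0.001]
force: [0.0, 0.7, 0.1]
opening: 0.0006
t: 10.82
tool_pos: [0.4575, -0.1981, 0.0889]
orientation: [0.294, 3.127, -0.0]
force: [0.6, -0.8, 3.6]
opening: 0.0007
```

Contact comes at about 0.095 m reported, with Fz at 3.6 N. I'll check where the tip sits on the pad, then press down.

```bash
python3 -m jog '[[[0,0,0,0,0,0.8,0],[0,0,0,0,0,0.8,0],[0,0,0,0,0,0.8,0],[0,0,0,0,0,0,0]]]'; python3 -m jog '[[[0,0,0,0,0,0.8,0],[0,0,0,0,0,0.8,0],[0,0,0,0,0,0.4,0],[0,0,0,0,0,0,0]]]'; python3 - <<'E'
from h import *
s=robot.read_camera("scene");st=robot.read_state();print(st["tool_pos"],st["force"])
cv2.imwrite("pics/c8.png",cv2.resize(s["img"][130:330,140:400],None,fx=3,fy=3,interpolation=cv2.INTER_CUBIC)[:,:,::-1])
E
```

```text
t: 11.15
tool_pos: [0.4565, -0.1975, 0.0631]
orientation: [-0.294, -3.126, -0.001]
force: [1.2, -2.3, 3.8]
opening: 0.0007
t: 11.48
tool_pos: [0.4568, -0.1977, 0.0439]
orientation: [-0.294, -3.127, -0.001]
force: [0.5, -3.0, 4.2]
opening: 0.0007
[ 0.45685679 -0.19776726  0.04436533] [-0.80269401 -1.61570601  2.90168688]
```

View pics/c8.png

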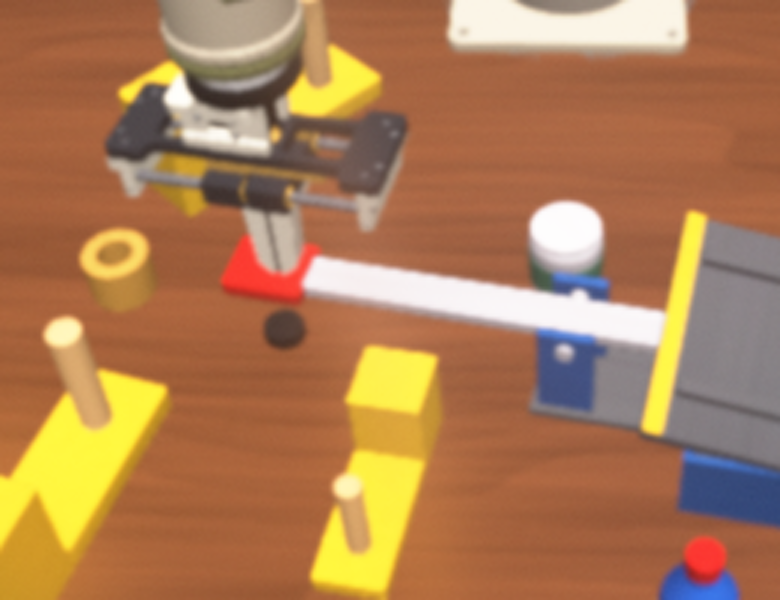

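The lever is coming down with the tip on the pad at (278,268), and the block stands clear. I'll press on to the stop.

```bash
python3 -m jog '[[[0,0,0,0,0,0.7,0],[0,0,0,0,0,0.7,0],[0,0,0,0,0,0.7,0],[0,0,0,0,0,0,0]]]'; python3 -m jog '[[[0,0,0,0,0,0.6,0],[0,0,0,0,0,0.4,0],[0,0,0,0,0,0,0],[0,0,0,0,0,0,0]]]'; python3 -m jog '[[[0,0,0,0,0,0.3,0],[0,0,0,0,0,0.3,0],[0,0,0,0,0,0,0],[0,0,0,0,0,0,0]]]'
```

```text
t: 11.87
tool_pos: [0.4569, -0.1974, 0.0226]
orientation: [-0.294, -3.127, -0.001]
force: [2.2, -1.1, 2.8]
opening: 0.0005
t: 12.2
tool_pos: [0.4572, -0.1976, 0.0136]
orientation: [-0.294, -3.127, -0.001]
force: [0.3, 1.0, 2.2]
opening: 0.0005
t: 12.53
tool_pos: [0.4573, -0.1979, 0.0078]
orientation: [0.294, 3.128, 0.0]
force: [0.0, 1.3, 2.4]
opening: 0.0006
```

```bash
python3 -m jog '[[[0,0,0,0,0,0.3,0],[0,0,0,0,0,0.2,0],[0,0,0,0,0,0,0],[0,0,0,0,0,0,0]]]'; python3 -m jog '[[[0,0,0,0,0,0.3,0],[0,0,0,0,0,0,0],[0,0,0,0,0,0,0]]]'; python3 -m jog '[[[0,0,0,0,0,0.2,0],[0,0,0,0,0,0,0],[0,0,0,0,0,0,0]]]'
```

```text
t: 12.87
tool_pos: [0.4574, -0.198, 0.0028]
orientation: [0.294, 3.128, -0.0]
force: [2.0, 0.9, 3.5]
opening: 0.0007
t: 13.12
tool_pos: [0.4574, -0.1982, -0.0001]
orientation: [0.294, 3.127, -0.0]
force: [1.5, 0.8, 3.2]
opening: 0.0004
t: 13.37
tool_pos: [0.4575, -0.1981, -0.0019]
orientation: [0.294, 3.127, -0.0]
force: [-0.3, 1.6, 5.6]
opening: 0.0004
```

```bash
python3 -m jog '[[[0,0,0,0,0,0.2,0],[0,0,0,0,0,0,0],[0,0,0,0,0,0,0]]]'; python3 -m jog '[[[0,0,0,0,0,0.2,0],[0,0,0,0,0,0,0],[0,0,0,0,0,0,0]]]';python3 -m jog '[[[0,0,0,0,0,0.2,0],[0,0,0,0,0,0,0],[0,0,0,0,0,0,0]]]'
```

```text
t: 13.62
tool_pos: [0.4577, -0.1981, -0.0023]
orientation: [0.294, 3.127, -0.0]
force: [-5.5, 5.2, 23.2]
opening: 0.0006
t: 13.87
tool_pos: [0.458, -0.1982, -0.0026]
orientation: [0.293, 3.127, -0.0]
force: [-14.6, 9.4, 40.3]
opening: 0.0006
t: 14.12
tool_pos: [0.4581, -0.1982, -0.0029]
orientation: [0.293, 3.128, -0.0]
force: [-21.1, 14.5, 57.9]
opening: 0.0005
```

That's the hard stop at z ≈ −0.002 reported. I'll ease the push back to about 20 N and verify.

```bash
python3 -m jog '[[[0,0,0,0,0,-0.4,0],[0,0,0,0,0,0,0],[0,0,0,0,0,0,0],[0,0,0,0,0,0,0]]]'; python3 - <<'E'
from h import *
np.set_printoptions(precision=4,suppress=True)
s=robot.read_camera("scene");t=robot.read_camera("top");st=robot.read_state();print(st["tool_pos"],st["force"])
O=np.array([.495,.011]);ex=np.array([.983,-.185])
for l in("lever_pad","flap_edge","block_inner","oil","tin","bush"):
  for n,p in(("s",s),("t",t)):
    for r in robot.pinpoint(p,l)[:3]:
      z=dict(lever_pad=.031,flap_edge=.107,block_inner=.035).get(l,0)
      X=atz(p,r["point"],z);print(l,n,r["point"],round(r["confidence"],2),X,(X[:2]-O)@ex)
cv2.imwrite("pics/c9.png",cv2.resize(s["img"][130:350,140:460],None,fx=2.5,fy=2.5,interpolation=cv2.INTER_CUBIC)[:,:,::-1])
E
```

```text
t: 14.45
tool_pos: [0.4582, -0.1986, -0.0023]
orientation: [0.294, 3.126, -0.002]
force: [-3.9, 3.4, 18.6]
opening: 0.0007
[ 0.4582 -0.1986 -0.0023] [-4.3528  3.7165 18.7266]
lever_pad s [233.2, 233.8] 0.71 [ 0.4579 -0.2054  0.031 ] 0.0035862131440222156
flap_edge s [363.2, 228.8] 0.85 [0.5065 0.0768 0.107 ] -0.0008235081136047841
flap_edge t [272.9, 235.8] 0.76 [0.5087 0.0762 0.107 ] 0.0014412152839904414
block_inner s [125.0, 328.7] 0.78 [ 0.708  -0.3779  0.035 ] 0.28129565944360047
block_inner s [276.5, 255.2] 0.62 [ 0.5202 -0.1027  0.035 ] 0.04578140730786298
block_inner s [188.2, 183.0] 0.6 [ 0.2963 -0.3421  0.035 ] -0.13000003832640605
block_inner t [368.2, 230.7] 0.93 [ 0.5277 -0.1167  0.035 ] 0.05572922410209277
block_inner t [488.1, 143.8] 0.71 [ 0.717  -0.3715  0.035 ] 0.2889944263951225
oil s [370.0, 348.7] 0.69 [0.7163 0.0897 0.    ] 0.20301021481437767
oil t [272.4, 145.6] 0.77 [0.7138 0.0899 0.    ] 0.20050503846394208
tin s [330.1, 222.4] 0.9 [0.3902 0.0092 0.    ] -0.10269145408039881
tin t [310.3, 294.4] 0.73 [0.3928 0.0025 0.    ] -0.0988687253016268
bush s [176.3, 227.0] 0.61 [ 0.4117 -0.3533  0.    ] -0.01445137945422316
bush s [327.7, 221.6] 0.61 [0.3877 0.0035 0.    ] -0.1040637463864907
```

View pics/c9.png

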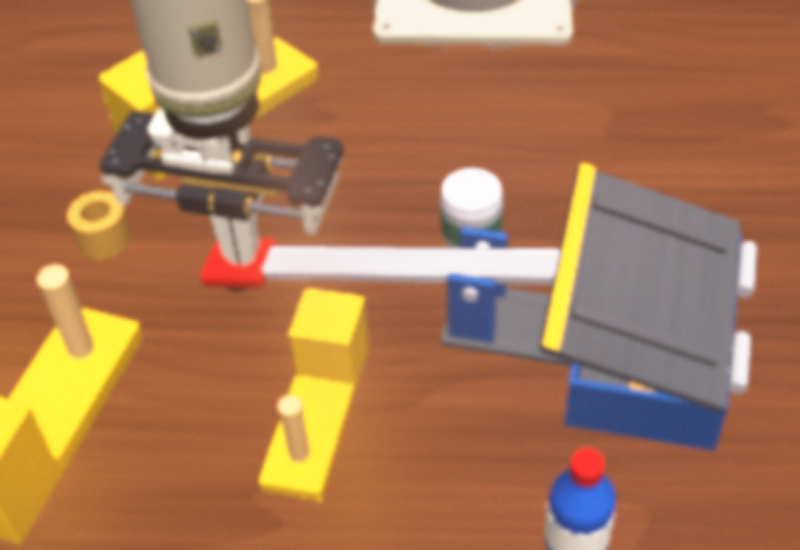

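The pad (237,262) is down on the rubber stop. The flap is raised, with its edge at (570,255) and an open gap under it. The block stands upright and clear at (325,335), and the other objects haven't moved. Pressing at a steady 19 N, so I'm handing in.

```bash
python3 -c "
from plant import robot
print(robot.close_job());print(robot.read_state()['force'])"
```

```text
the job is handed in; nothing more can be done
None
the job is handed in; nothing more can be done
```

The stop block is out from under the lever and the pad is held at its hard stop, so the flap is raised. I handed the job in at about 14.5 s, with the fingertips still pressing with about 19 N.

- **Stop block:** I pushed it out by the peg with closed fingertips. Its inner face is about 46–56 mm from the lever's centre line, against the 15 mm needed, and it is still upright.
- **Lever and flap:** I lowered the pad until it stopped moving and the force rose sharply. In pressing against the stop the fingertip force briefly reached about 58 N up, with 26 N sideways. I then eased it back. In the two cameras, the flap edge's position agrees to about 2 mm if it is at the fully open height of 107 mm.
- **Oil bottle, tin and bush:** all three stayed within the measuring scatter of a few millimetres.

One check disagreed throughout: the fingertips appeared 30–35 mm higher in the pictures than the reported TCP. First contact with the pad showed the same offset. I therefore pressed by force and picture rather than by the reported height, which read about −2 mm at the end. I did not find the cause. I viewed 10 pictures, plus one more of the final state.

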